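Park the sprung jaw of the dish clamp

TASK

Two sprung clamps stand on the bench; one holds the glass petri dish, the other a black screw cap. Free the dish: pull the red knob of its clamp back against the spring and park it in the side notch of its slot, so that the jaw stays open by itself when you let go. Leave the dish lying in its place and leave the clamp with the black cap shut.

Things in the scene. Friction and masses are not known exactly. Their poses are not given: they have to be found in the camera images.
- dish_clamp: Clamp holding the glass dish: grey base plate 212 x 104 mm, 12 mm high, fixed; aluminium cover plate (top 35 mm up) on its near half. Origin on the bench under its middle; x runs from knob to dish, y left, z up; turned up to 0.3 rad, knob end to the robot. J slot in the cover: straight along x, at its rear end a side notch to +y. The jaw is sprung towards +x, onto the dish.
- dish_clamp_knob (a point): Middle of its upright red knob, 24 mm across, 36 high, 64 mm above the bench (11 mm gap beneath). In the clamp's frame it starts at about x -30, y 0 mm; pulled to -x (5 to 9 N) to a stop at x -76. From x -63 to -76 it moves sideways to a stop at y +20 (under 1 N); let go there (y over 12) the spring draws it forward into the pocket and it stays at x -58, y 16 to 20; elsewhere it snaps back.
- glass_dish_center (a point): Centre of the clear glass petri dish, 70 mm across and 16 mm high, lying level on the clamp's base plate (12 mm above the bench) between the jaw and two white stop posts 30 mm high; about x = 55 mm, y = 0 in the clamp's frame. z up.
- cap_clamp_jaw (a joint): Jaw of the other, equal-looking clamp, which holds the black screw cap (66 mm across, 25 mm high): its opening in m, about 0 as it starts, shut on the cap; grows as its red knob is pulled back. To be left alone.
Not all that is in view belongs to the job. Leave any yellow look-alike of the part that bears glass_dish_center alone.

How it is judged:
By the outcome, as a careful person would: the job done as asked, in the order asked, and still so for the second after the job is handed in, with the robot touching nothing.
It also fails if it takes over 29 s, if anything falls off the work surface, if the arm or the gripper's body presses on something with over 40 N, if the wrist force passes 120 N, or if a joint passes its speed limit or range.

ROBOT

A 6-joint arm with a two-finger parallel gripper is mounted at the origin on a cart in front of the work surface, level with it; the furniture and walls round the work are solid. World frame = base frame: x ahead of the robot, y to its left, z up, the work surface at z = 0. Lengths are in m, angles in degrees, forces in N, time in s.
With the tool pointing down it reaches from about 0.375 to 0.925 m from the base axis. Payload 5.7 kg.
Tool frame: the origin (TCP) lies on the centre line of the jaws, within the pads' length; the fingertips stand 14 mm ahead of it and the grasp point (between the pads) lies 5 mm behind it (manip.tip_extent is the x of the fingertips in the tool frame, in m); x points along the fingers, y is the direction in which the jaws open and shut, and the axes are right-handed (so a half turn about x gives the same grasp; the last joint's range is limited). The gripper opens to 88 mm and grips with 3 to 60 N. Pads are 20 mm wide; open, the fingers measure 115 mm over their backs; the gripper's body (75 mm by 178 mm) begins 61 mm behind the grasp point.
Start: joints at [61.759, 20.558, 86.54, -0, 72.909, -6.595], TCP at [0.221, 0.558, 0.237] pointing down, gripper open.
Joint ranges: [-170.27, 170.27], [-57.76, 135], [12.27, 136.19], [-55.21, 235.2], [11.17, 155.16], [-170.74, 170.74]. Speed limits (degrees/s): [136.94, 136.94, 180, 180, 180, 180].

INTERFACE

Orientations are given as [roll, pitch, yaw] about the fixed x, y, z axes, in that order (R = Rz(yaw) Ry(pitch) Rx(roll)).
In Python, from bench import manip gives the robot as it stands.
- The arm moves only by the tool drive_tool, never from a script. Its argument "motion" is a list of rows, each an object of numbers: "dx", "dy", "dz": the shift along the tool's x, y, z in units of 75 cm (1.0 is 75 cm); "ax", "ay", "az": the turn, a rotation vector about the tool's x, y, z in units of 120 degrees (1.0 is 120 degrees). A call has 1 to 20 rows; each row is the pose to reach, as a shift and turn from the pose commanded when the call began, along the tool's axes at that moment; what a row does not reach only later rows make up. A row lasts 1/10 s, in which the tool goes at most 50 mm and 8.59 degrees, less where a joint would pass 70% of its speed; a pose out of reach is approached as far as the arm can. A call with a number of a shift or a turn outside -1 to 1 is refused whole. A call with a gripper value outside its range is refused whole. "fingers" is the gripper command: -1 is shut, 1 is fully open, values between are in proportion, set as the call begins (left out, the last holds). The fingers move at their own pace and stop on an object; "grip_force" is the grip in N (left out, the last holds). Time passes only in rows, so rows that repeat a pose let the fingers close. It gives the time, the measured TCP pose, the force and the opening at its end, in the units of the state.
- manip.state(): the state, without advancing time (a new reading comes with each control period).
- manip.camera(name): name is "scene" or "side" or "wrist"; returns a dict with "img" (480x640x3 uint8, red, green, blue), "mtx" (3x3 intrinsics, pixels), "R" (3x3) and "t" (3): a world point X has camera coordinates R X + t; the wrist camera has in their place "hand_eye" (4x4, takes a point from camera to tool coordinates, whose origin is the TCP and whose axes are the tool frame's). Camera axes: x right, y down, z forward; pixel columns grow to the right and rows downward; lengths in m; the calibration is good to about 2 mm. A picture is of the moment at which its call begins: read the wrist's pose just before it. There is no depth.
- manip.close_job(): hands the job in, once; it reports no verdict.
The state is a dict: "clock": time; "joint_pos": joint angles; "qd": joint speeds; "effort": joint torques, N m; "tcp_pos": TCP position; "eef_rot": TCP orientation; "wrist_force": force on the tool from outside, world axes, zero at the start; "ft_torque": the same for the moment, N m; "width": finger opening in m.
Only numpy, scipy, OpenCV 4.12 (cv2) and the standard library are available. Lean on these libraries where they do the work, as an engineer would, in place of code of your own. Each camera call takes 0.05 s, during which the arm holds its last target.

## Working session

There is one attempt and no reset: what is moved stays moved. The work goes in short steps, Python scripts to look and compute and a tool call to move; the robot and the scene stay as the last step left them, time stands still between calls to the robot, and variables do not carry over. Pictures are saved under pics/ and viewed, and the job is handed in when it is done.

Besides the shell and the picture viewer there is one more tool, called as name(argument=value, ...) on one line, values as JSON. drive_tool: Moves the arm, as the interface text tells. Its arguments: {"type":"object","properties":{"motion":{"type":"array"},"fingers":{"type":"number"},"grip_force":{"type":"number"}},"required":["motion"]}

```bash
mkdir -p pics; python3 - <<'E'
from bench import manip
import cv2,pickle
s=manip.state();print(s)
d={}
for n in("scene","side","wrist"):
    c=manip.camera(n);d[n]=c;cv2.imwrite(f"pics/{n}0.png",c["img"][:,:,::-1])
d["state"]=s;pickle.dump(d,open("c0.pkl","wb"))
print(d["wrist"].get("hand_eye"),manip.tip_extent)
for n in("scene","side"):print(d[n]["mtx"],d[n]["R"],d[n]["t"])
E
```

```text
{'clock': 0.0, 'joint_pos': array([ 6.17590806e+01,  2.05994925e+01,  8.65995167e+01,  2.15978286e-03,
        7.29082007e+01, -6.59429840e+00]), 'qd': array([-0.0514649 , -0.15619775, -0.06571296, -0.03337391, -0.01731599,
       -0.02006175]), 'effort': array([-5.97284870e-04, -5.15362608e+01, -2.70710492e+01,  6.72590942e-02,
        3.48722795e-02, -1.23200157e-04]), 'tcp_pos': array([0.22099865, 0.55709337, 0.23578988]), 'eef_rot': array([ -97.69679356,   89.89277024, -119.34405126]), 'wrist_force': array([-0.50606387, -0.06087863, -0.49521529]), 'ft_torque': array([-0.00905515,  0.01592377,  0.0203078 ]), 'width': 0.0877279366582582}
[[ 6.86555744e-04 -2.52025519e-01  9.67720345e-01 -1.49456774e-01]
 [ 9.99999732e-01 -7.16998755e-05 -7.28129528e-04 -2.52332735e-04]
 [ 2.52892651e-04  9.67720586e-01  2.52025402e-01 -6.90299376e-02]
 [ 0.00000000e+00  0.00000000e+00  0.00000000e+00  1.00000000e+00]] 0.014
[[449.77875463   0.         322.71575325]
 [  0.         449.77875463 238.09510808]
 [  0.           0.           1.        ]] [[-0.6936824  -0.71997861 -0.02086948]
 [-0.47824112  0.48205299 -0.73410513]
 [ 0.53860019 -0.49925516 -0.67871505]] [0.27289197 0.38627818 0.52766426]
[[500.87010819   0.         325.44941021]
 [  0.         500.87010819 238.98417632]
 [  0.           0.           1.        ]] [[-0.19004765  0.98176941 -0.00327288]
 [ 0.57998772  0.1095811  -0.8072213 ]
 [-0.79214654 -0.15530874 -0.59023983]] [ 0.27225457 -0.25784865  1.36683635]
```

View pics/scene0.png

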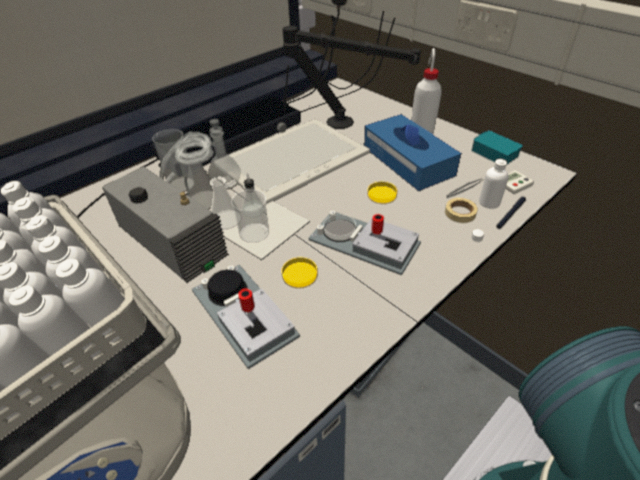

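View pics/side0.png

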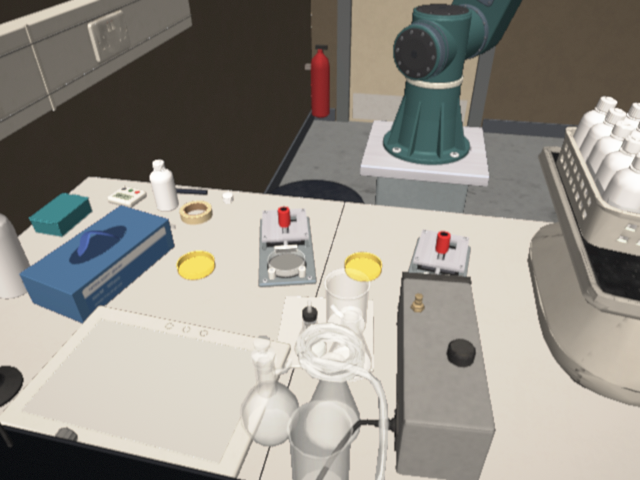

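View pics/wrist0.png

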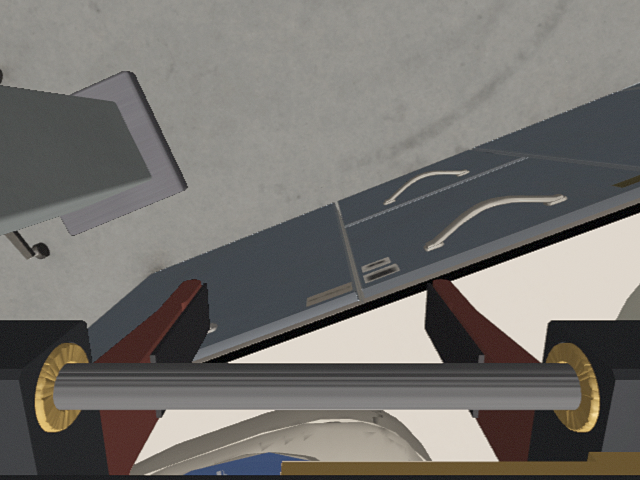

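The dish clamp is at scene ~(365,240), with its red knob at (377,222) and dish at (342,228). In the side view the knob is at (284,215) and the dish at (286,262). The cap clamp is the other one, with its knob at scene (246,300).

```bash
cat > h.py <<'E'
import numpy as np,cv2
def ray(c,u,v):
    d=np.linalg.inv(c["mtx"])@[u,v,1.]; R=np.array(c["R"]);return -R.T@c["t"], R.T@d
def onz(c,u,v,z):
    o,d=ray(c,u,v);return o+d*(z-o[2])/d[2]
def tri(c1,p1,c2,p2):
    o1,d1=ray(c1,*p1);o2,d2=ray(c2,*p2);d1/=np.linalg.norm(d1);d2/=np.linalg.norm(d2)
    s=np.linalg.lstsq(np.c_[d1,-d2],o2-o1,rcond=None)[0];a=o1+s[0]*d1;b=o2+s[1]*d2
    return (a+b)/2,np.linalg.norm(a-b)
def red(img,box):
    x0,y0,x1,y1=box;h=cv2.cvtColor(img,cv2.COLOR_RGB2HSV)
    m=(((h[:,:,0]<6)|(h[:,:,0]>174))&(h[:,:,1]>150)&(h[:,:,2]>60)).astype(np.uint8)
    k=np.zeros_like(m);k[y0:y1,x0:x1]=m[y0:y1,x0:x1];return k
E
python3 - <<'E'
import pickle;from h import *
d=pickle.load(open("c0.pkl","rb"));P=[]
for n,b in(("scene",(362,205,392,245)),("side",(270,200,300,235))):
    m=red(d[n]["img"],b);y,x=np.nonzero(m);p=(x.mean(),y.mean());P.append(p);print(n,p,x.min(),x.max(),y.min(),y.max(),len(x),onz(d[n],*p,.064))
print(tri(d["scene"],P[0],d["side"],P[1]))
for n,b in(("scene",(295,195,435,285)),("side",(240,195,330,295))):
    x0,y0,x1,y1=b;i=d[n]["img"][y0:y1,x0:x1];cv2.imwrite(f"pics/{n}0z.png",cv2.resize(i[:,:,::-1],None,fx=5.5,fy=5.5,interpolation=cv2.INTER_CUBIC))
E
```

```text
scene (np.float64(377.2823529411765), np.float64(223.89411764705883)) 372 383 215 233 170 [ 0.50609837 -0.25982424  0.064     ]
side (np.float64(283.76502732240436), np.float64(217.27322404371586)) 278 289 208 226 183 [ 0.51066625 -0.26003971  0.064     ]
(array([ 0.50744957, -0.2612398 ,  0.06199667]), np.float64(0.0006270619281525061))
```

```bash
ls pics
```

```text
scene0.png
scene0z.png
side0.png
side0z.png
wrist0.png
```

View pics/scene0z.png

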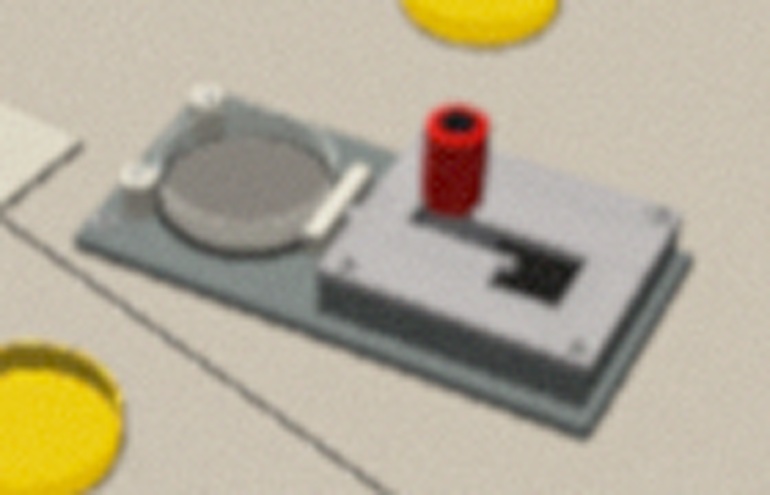

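View pics/side0z.png

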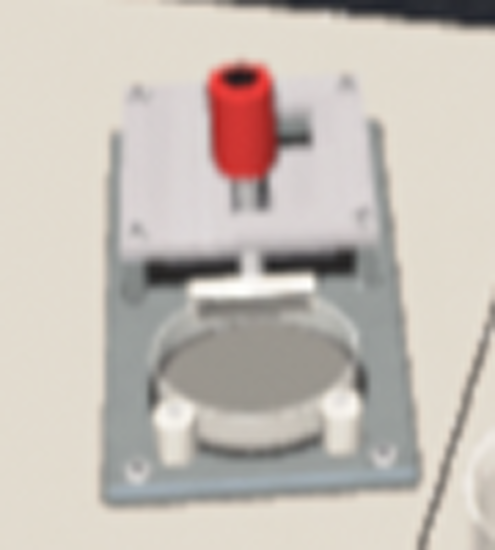

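```bash
python3 - <<'E'
import pickle;from h import *
d=pickle.load(open("c0.pkl","rb"))
S=lambda u,v,z:onz(d["scene"],295+(u-2.2)/5.5,195+(v-2.2)/5.5,z)[:2]
T=lambda u,v,z:onz(d["side"],240+(u-2.2)/5.5,195+(v-2.2)/5.5,z)[:2]
def ln(n,a,b):
    v=b-a;print(n,a.round(4),b.round(4),"len",np.linalg.norm(v).round(4),"ang",np.degrees(np.arctan2(v[1],v[0])).round(2))
ln("sc cover left edge z35",S(590,362,.035),S(318,275,.035))
ln("sc cover right edge",S(680,213,.035),S(428,133,.035))
ln("sc cover rear (R->L)",S(680,213,.035),S(590,362,.035))
ln("sc plate left z12",S(587,425,.012),S(78,232,.012))
ln("sd cover +y?",T(362,78,.035),T(380,245,.035))
ln("sd cover -y?",T(127,83,.035),T(118,243,.035))
ln("sd plate far",T(105,488,.012),T(417,473,.012))
ln("screws left",T(347,82,.035),T(363,214,.035)); ln("screws right",T(138,93,.035),T(137,230,.035))
print("dish sc",S(250,175,.028),"dish sd",T(257,363,.028))
E
```

```text
sc cover left edge z35 [ 0.4245 -0.2392] [ 0.5206 -0.2049] len 0.1021 ang 19.62
sc cover right edge [ 0.4492 -0.3223] [ 0.5448 -0.2916] len 0.1003 ang 17.83
sc cover rear (R->L) [ 0.4492 -0.3223] [ 0.4245 -0.2392] len 0.0867 ang 106.6
sc plate left z12 [ 0.4185 -0.2337] [ 0.6177 -0.176 ] len 0.2074 ang 16.15
sd cover +y? [ 0.4296 -0.2365] [ 0.5329 -0.2066] len 0.1075 ang 16.13
sd cover -y? [ 0.4494 -0.323 ] [ 0.5486 -0.2964] len 0.1027 ang 15.0
sd plate far [ 0.6484 -0.2724] [ 0.6224 -0.175 ] len 0.1008 ang 104.93
screws left [ 0.4333 -0.2415] [ 0.5159 -0.2165] len 0.0862 ang 16.8
screws right [ 0.4553 -0.3169] [ 0.54   -0.2921] len 0.0882 ang 16.32
dish sc [ 0.58151298 -0.2322715 ] dish sd [ 0.59593689 -0.23462808]
```

```bash
cat >> h.py <<'E'
from scipy.spatial.transform import Rotation as Ro
def Rs(s): return Ro.from_euler("xyz",s["eef_rot"],degrees=True).as_matrix()
def goal(yaw,sgn):
    cx=np.array([np.cos(np.radians(yaw)),np.sin(np.radians(yaw)),0])*sgn;x=np.array([0,0,-1.]);return np.c_[x,cx,np.cross(x,cx)]
def rel(s,p,Rg):
    R=Rs(s);return (R.T@(np.array(p)-s["tcp_pos"])/.75).round(4),(Ro.from_matrix(R.T@Rg).as_rotvec(degrees=True)/120).round(4)
E
python3 - <<'E'
import pickle;from h import *
from bench import manip
s=manip.state();R=Rs(s);print(R.round(3))
for g in(1,-1):
    print(g)
    for p in([.35,.25,.3],[.508,-.26,.2]):print(p,*rel(s,p,goal(16.5,g)))
# rack location
d=pickle.load(open("c0.pkl","rb"))
print(onz(d["scene"],175,340,.15),onz(d["scene"],130,300,.2))
E
```

```text
[[-0.001  0.369  0.929]
 [-0.001  0.929 -0.369]
 [-1.    -0.001 -0.   ]]
1
[0.35, 0.25, 0.3] [-0.0849 -0.3175  0.3108] [4.321e-01 2.000e-04 7.000e-04]
[0.508, -0.26, 0.2] [ 0.0491 -0.8716  0.7575] [4.321e-01 2.000e-04 7.000e-04]
-1
[0.35, 0.25, 0.3] [-0.0849 -0.3175  0.3108] [-1.0679e+00 -8.0000e-04  3.0000e-04]
[0.508, -0.26, 0.2] [ 0.0491 -0.8716  0.7575] [-1.0679e+00 -8.0000e-04  3.0000e-04]
[0.48034478 0.18256903 0.15      ] [0.53676038 0.20149222 0.2       ]
```

```bash
python3 - <<'E'
import pickle;from h import *
d=pickle.load(open("c0.pkl","rb"))
a,b=d["scene"],d["side"]
print("cams",-a["R"].T@a["t"],-b["R"].T@b["t"])
for z in(.05,.1,.2,.3):print(z,onz(a,178,340,z)[:2],onz(a,188,420,z)[:2],"side left edge of machine",onz(b,530,275,z)[:2],onz(b,545,155,z)[:2],onz(b,605,100,z)[:2])
print("cap knob",onz(a,246,300,.064),onz(b,443,243,.064))
E
```

```text
cams [0.0898344  0.27370894 0.64739758] [ 1.28402507 -0.02675423  0.59951139]
0.05 [0.5554805  0.16084175] [0.43060849 0.21907399] side left edge of machine [0.58357684 0.18769393] [0.11268021 0.2823254 ] [-0.2972269   0.51404533]
0.1 [0.51650762 0.17028832] [0.40208694 0.22364674] side left edge of machine [0.64731058 0.1681813 ] [0.21926079 0.25420226] [-0.1533489   0.46483802]
0.2 [0.43856185 0.18918146] [0.34504384 0.23279223] side left edge of machine [0.77477804 0.12915606] [0.43242195 0.197956  ] [0.1344071  0.36642339]
0.3 [0.36061609 0.20807461] [0.28800074 0.24193772] side left edge of machine [0.9022455  0.09013082] [0.64558311 0.14170974] [0.42216309 0.26800877]
cap knob [0.53410925 0.04062879 0.064     ] [0.53822842 0.04134898 0.064     ]
```

drive_tool(motion=[{"dx": -0.06}, {"dx": -0.12}, {"dx": -0.18}, {"dx": -0.24}, {"dx": -0.24, "dy": -0.05, "dz": 0.05, "ax": 0.03}, {"dx": -0.24, "dy": -0.09, "dz": 0.09, "ax": 0.07}, {"dx": -0.24, "dy": -0.135, "dz": 0.14, "ax": 0.12}, {"dx": -0.24, "dy": -0.18, "dz": 0.187, "ax": 0.17}, {"dx": -0.24, "dy": -0.225, "dz": 0.233, "ax": 0.22}, {"dx": -0.24, "dy": -0.27, "dz": 0.28, "ax": 0.27}, {"dx": -0.24, "dy": -0.312, "dz": 0.323, "ax": 0.32}, {"dx": -0.24, "dy": -0.36, "dz": 0.36, "ax": 0.37}, {"dx": -0.24, "dy": -0.41, "dz": 0.4, "ax": 0.4}, {"dx": -0.22, "dy": -0.46, "dz": 0.435, "ax": 0.432}, {"dx": -0.2, "dy": -0.51, "dz": 0.475, "ax": 0.432}, {"dx": -0.17, "dy": -0.56, "dz": 0.515, "ax": 0.432}, {"dx": -0.15, "dy": -0.61, "dz": 0.55, "ax": 0.432}, {"dx": -0.12, "dy": -0.655, "dz": 0.59, "ax": 0.432}, {"dx": -0.09, "dy": -0.7, "dz": 0.63, "ax": 0.432}, {"dx": -0.06, "dy": -0.75, "dz": 0.67, "ax": 0.432}], fingers=1)

```text
$.motion[0]: bad value
```

```bash
python3 - <<'E'
from h import *
from bench import manip
s=manip.state();print(s["clock"],s["tcp_pos"],s["joint_pos"].round(1),Rs(s).round(3),s["wrist_force"])
print(*rel(s,[.508,-.26,.2],goal(16.4,1)))
E
```

```text
0.15 [0.22109753 0.55723676 0.23599946] [61.8 20.6 86.6 -0.  72.9 -6.6] [[-0.001  0.369  0.929]
 [-0.001  0.929 -0.369]
 [-1.    -0.001 -0.   ]] [ 0.52701608 -1.12022077 -0.47769803]
[ 0.0491 -0.8716  0.7575] [4.33e-01 2.00e-04 7.00e-04]
```

Each row needs all six numbers.

drive_tool(motion=[{"dx": -0.06, "dy": 0, "dz": 0, "ax": 0, "ay": 0, "az": 0}, {"dx": -0.12, "dy": 0, "dz": 0, "ax": 0, "ay": 0, "az": 0}, {"dx": -0.18, "dy": 0, "dz": 0, "ax": 0, "ay": 0, "az": 0}, {"dx": -0.24, "dy": 0, "dz": 0, "ax": 0, "ay": 0, "az": 0}, {"dx": -0.24, "dy": -0.05, "dz": 0.05, "ax": 0.03, "ay": 0, "az": 0}, {"dx": -0.24, "dy": -0.09, "dz": 0.09, "ax": 0.07, "ay": 0, "az": 0}, {"dx": -0.24, "dy": -0.135, "dz": 0.14, "ax": 0.12, "ay": 0, "az": 0}, {"dx": -0.24, "dy": -0.18, "dz": 0.187, "ax": 0.17, "ay": 0, "az": 0}, {"dx": -0.24, "dy": -0.225, "dz": 0.233, "ax": 0.22, "ay": 0, "az": 0}, {"dx": -0.24, "dy": -0.27, "dz": 0.28, "ax": 0.27, "ay": 0, "az": 0}, {"dx": -0.24, "dy": -0.312, "dz": 0.323, "ax": 0.32, "ay": 0, "az": 0}, {"dx": -0.24, "dy": -0.36, "dz": 0.36, "ax": 0.37, "ay": 0, "az": 0}, {"dx": -0.24, "dy": -0.41, "dz": 0.4, "ax": 0.4, "ay": 0, "az": 0}, {"dx": -0.22, "dy": -0.46, "dz": 0.435, "ax": 0.432, "ay": 0, "az": 0}, {"dx": -0.2, "dy": -0.51, "dz": 0.475, "ax": 0.432, "ay": 0, "az": 0}, {"dx": -0.17, "dy": -0.56, "dz": 0.515, "ax": 0.432, "ay": 0, "az": 0}, {"dx": -0.15, "dy": -0.61, "dz": 0.55, "ax": 0.432, "ay": 0, "az": 0}, {"dx": -0.12, "dy": -0.655, "dz": 0.59, "ax": 0.432, "ay": 0, "az": 0}, {"dx": -0.09, "dy": -0.7, "dz": 0.63, "ax": 0.432, "ay": 0, "az": 0}, {"dx": -0.06, "dy": -0.75, "dz": 0.67, "ax": 0.432, "ay": 0, "az": 0}], fingers=1)

```text
clock: 2.15
tcp_pos: [0.4796, -0.1477, 0.283]
eef_rot: [112.9, 90.0, 39.4]
wrist_force: [1.2, 0.1, -0.1]
width: 0.0876
```

```bash
python3 - <<'E'
from h import *
from bench import manip
s=manip.state();print(s["clock"],s["tcp_pos"],s["joint_pos"].round(1),Rs(s).round(3),s["wrist_force"])
print(*rel(s,[.508,-.26,.2],goal(16.4,1)))
E
```

```text
2.15 [ 0.47958566 -0.14769698  0.28296261] [-25.   10.   94.7   0.   75.4 -41.5] [[ 0.     0.959  0.284]
 [ 0.     0.284 -0.959]
 [-1.     0.    -0.   ]] [ 1.15954542  0.13052561 -0.07403221]
[ 0.1106 -0.0062  0.1543] [ 0.0008 -0.     -0.0001]
```

drive_tool(motion=[{"dx": 0.02, "dy": -0.002, "dz": 0.05, "ax": 0, "ay": 0, "az": 0}, {"dx": 0.04, "dy": -0.004, "dz": 0.1, "ax": 0, "ay": 0, "az": 0}, {"dx": 0.06, "dy": -0.006, "dz": 0.154, "ax": 0, "ay": 0, "az": 0}, {"dx": 0.06, "dy": -0.006, "dz": 0.154, "ax": 0, "ay": 0, "az": 0}, {"dx": 0.06, "dy": -0.006, "dz": 0.154, "ax": 0, "ay": 0, "az": 0}])

```text
clock: 2.65
tcp_pos: [0.5074, -0.2581, 0.2381]
eef_rot: [-145.7, 89.9, 140.7]
wrist_force: [-0.3, 0.7, -0.2]
width: 0.0877
```

```bash
python3 - <<'E'
from h import *
from bench import manip
import pickle
s=manip.state();c=manip.camera("wrist");pickle.dump((s,c),open("c1.pkl","wb"))
print(s["clock"],s["tcp_pos"],s["joint_pos"].round(1),s["qd"].round(1))
cv2.imwrite("pics/wrist1.png",c["img"][:,:,::-1])
E
```

```text
2.65 [ 0.50739727 -0.25810226  0.23805855] [-33.9  18.   90.2   0.   71.9 -50.3] [ 1.8 -2.   0.8  0.2  0.4  0.1]
```

View pics/wrist1.png

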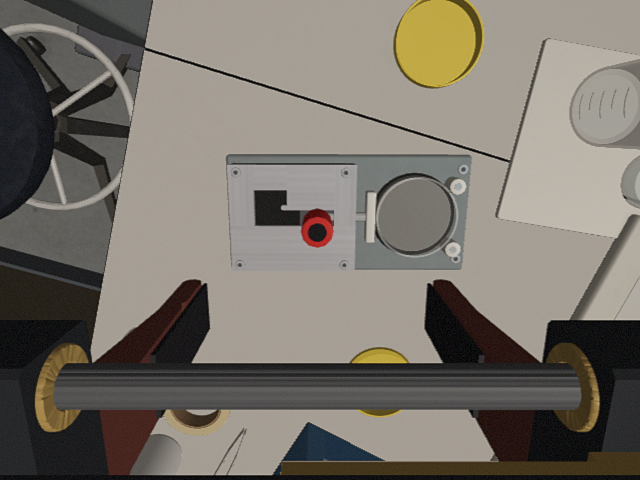

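The view from above shows the knob top at (317,233), the cover from (229,164) to (356,269) and the dish at (416,215). The notch lies on the +y side, up in the image.

```bash
cat >> h.py <<'E'
def won(s,c,u,v,z):
    H=np.array(c["hand_eye"]);R=Rs(s);o=R@H[:3,3]+s["tcp_pos"];d=R@H[:3,:3]@np.linalg.inv(c["mtx"])@[u,v,1.]
    return o+d*(z-o[2])/d[2]
E
python3 - <<'E'
import pickle;from h import *
s,c=pickle.load(open("c1.pkl","rb"))
m=red(c["img"],(290,195,345,260));cs,_=cv2.findContours(m,0,2);k=max(cs,key=cv2.contourArea);print("red bbox",cv2.boundingRect(k))
W=lambda u,v,z:won(s,c,u,v,z)[:2]
x,y,w,h=cv2.boundingRect(k);kn=W(x+w/2-.5,y+h-1-w/2+.5,.082);print("knob",kn)
dish=W(416,215,.028);print("dish",dish)
def ln(n,a,b):
    v=b-a;print(n,a.round(4),b.round(4),"len",np.linalg.norm(v).round(4),"ang",np.degrees(np.arctan2(v[1],v[0])).round(2))
ln("cov top",W(229,164,.035),W(356,164,.035));ln("cov bot",W(233,269.5,.035),W(356,269,.035))
ln("screws t",W(236,172.5,.035),W(346,172.5,.035));ln("screws b",W(239,265,.035),W(345,265,.035))
ln("plate top",W(227,155,.012),W(471,155,.012));ln("end",W(464,269,.012),W(471,155,.012));ln("k-d",kn,dish)
E
```

```text
red bbox (302, 209, 31, 38)
knob [ 0.50735139 -0.26030515]
dish [ 0.58755028 -0.23510086]
cov top [ 0.4263 -0.2375] [ 0.5249 -0.2085] len 0.1028 ang 16.41
cov bot [ 0.4505 -0.3239] [ 0.552  -0.2934] len 0.106 ang 16.69
screws t [ 0.4334 -0.2425] [ 0.5192 -0.2172] len 0.0895 ang 16.41
screws b [ 0.4545 -0.3184] [ 0.5419 -0.2927] len 0.0911 ang 16.44
plate top [ 0.4189 -0.2335] [ 0.6195 -0.1744] len 0.2092 ang 16.41
end [ 0.6512 -0.272 ] [ 0.6195 -0.1744] len 0.1026 ang 107.98
k-d [ 0.5074 -0.2603] [ 0.5876 -0.2351] len 0.0841 ang 17.45
```

drive_tool(motion=[{"dx": 0.05, "dy": -0.001, "dz": 0.003, "ax": 0, "ay": 0, "az": 0}, {"dx": 0.11, "dy": -0.001, "dz": 0.003, "ax": 0, "ay": 0, "az": 0}, {"dx": 0.17, "dy": -0.001, "dz": 0.003, "ax": 0, "ay": 0, "az": 0}, {"dx": 0.21, "dy": -0.001, "dz": 0.003, "ax": 0, "ay": 0, "az": 0}, {"dx": 0.229, "dy": -0.001, "dz": 0.003, "ax": 0, "ay": 0, "az": 0}, {"dx": 0.229, "dy": -0.001, "dz": 0.003, "ax": 0, "ay": 0, "az": 0}, {"dx": 0.229, "dy": -0.001, "dz": 0.003, "ax": 0, "ay": 0, "az": 0}])

```text
clock: 3.4
tcp_pos: [0.5083, -0.2595, 0.0683]
eef_rot: [41.4, 90.0, -32.0]
wrist_force: [0.3, -0.3, 0.2]
width: 0.0879
```

drive_tool(motion=[{"dx": 0, "dy": 0, "dz": 0, "ax": 0, "ay": 0, "az": 0}, {"dx": 0, "dy": 0, "dz": 0, "ax": 0, "ay": 0, "az": 0}, {"dx": 0, "dy": 0, "dz": 0, "ax": 0, "ay": 0, "az": 0}, {"dx": 0, "dy": 0, "dz": 0, "ax": 0, "ay": 0, "az": 0}, {"dx": 0, "dy": 0, "dz": 0, "ax": 0, "ay": 0, "az": 0}, {"dx": 0, "dy": 0, "dz": 0, "ax": 0, "ay": 0, "az": 0}, {"dx": 0, "dy": 0, "dz": 0, "ax": 0, "ay": 0, "az": 0}, {"dx": 0, "dy": 0, "dz": 0, "ax": 0, "ay": 0, "az": 0}], fingers=-1, grip_force=25)

```text
clock: 4.2
tcp_pos: [0.5078, -0.2603, 0.0672]
eef_rot: [-105.2, 90.0, -178.7]
wrist_force: [0.9, -0.5, 0.6]
width: 0.0272
```

```bash
python3 - <<'E'
from h import *
from bench import manip
import pickle
s=manip.state();c=manip.camera("wrist");pickle.dump((s,c),open("c2.pkl","wb"))
R=Rs(s);print(s["clock"],s["tcp_pos"],s["width"],R.round(3),R.T@s["wrist_force"])
cv2.imwrite("pics/wrist2.png",c["img"][:,:,::-1])
E
```

```text
4.2 [ 0.50782305 -0.26027769  0.06715548] 0.02724303685152963 [[-0.     0.959  0.284]
 [-0.     0.284 -0.959]
 [-1.    -0.    -0.   ]] [-0.56224234  0.72828034  0.6915919 ]
```

View pics/wrist2.png

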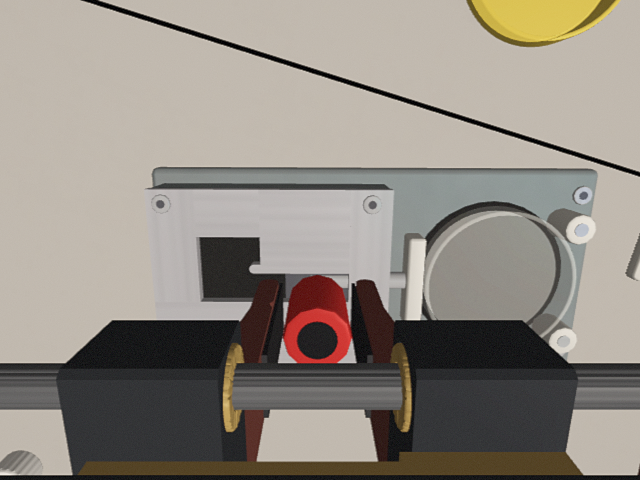

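The jaws straddle the knob (red top at (318,340)) and are nearly closed. Next is a 42 mm pull.

drive_tool(motion=[{"dx": 0, "dy": 0, "dz": 0, "ax": 0, "ay": 0, "az": 0}, {"dx": 0, "dy": 0, "dz": 0, "ax": 0, "ay": 0, "az": 0}, {"dx": 0, "dy": -0.008, "dz": 0, "ax": 0, "ay": 0, "az": 0}, {"dx": 0, "dy": -0.016, "dz": 0, "ax": 0, "ay": 0, "az": 0}, {"dx": 0, "dy": -0.024, "dz": 0, "ax": 0, "ay": 0, "az": 0}, {"dx": 0, "dy": -0.032, "dz": 0, "ax": 0, "ay": 0, "az": 0}, {"dx": 0, "dy": -0.04, "dz": 0, "ax": 0, "ay": 0, "az": 0}, {"dx": 0, "dy": -0.048, "dz": 0, "ax": 0, "ay": 0, "az": 0}, {"dx": 0, "dy": -0.055, "dz": 0, "ax": 0, "ay": 0, "az": 0}, {"dx": 0, "dy": -0.055, "dz": 0, "ax": 0, "ay": 0, "az": 0}, {"dx": 0, "dy": -0.055, "dz": 0, "ax": 0, "ay": 0, "az": 0}])

```text
clock: 5.35
tcp_pos: [0.47, -0.2717, 0.0672]
eef_rot: [80.5, 89.8, 7.0]
wrist_force: [7.9, 4.1, -5.4]
width: 0.0237
```

```bash
cat > look.py <<'E'
from h import *
from bench import manip
import sys
s=manip.state();c=manip.camera("wrist")
R=Rs(s);cx=np.array([.9588,.284]);cy=np.array([-.284,.9588]);o=np.array([.5075,-.2605])+.03*cx
r=s["tcp_pos"][:2]-o
print(s["clock"],s["tcp_pos"],"clamp xy",r@cx,r@cy,"w",s["width"],"F tool",(R.T@s["wrist_force"]).round(2))
cv2.imwrite(f"pics/{sys.argv[1]}.png",c["img"][:,:,::-1])
E
python3 look.py wrist3
```

```text
5.35 [ 0.46999864 -0.27165107  0.06716631] clamp xy -0.06912180849310544 -4.1263988043081096e-05 w 0.023748903088670423 F tool [ 5.43  8.68 -1.73]
```

View pics/wrist3.png

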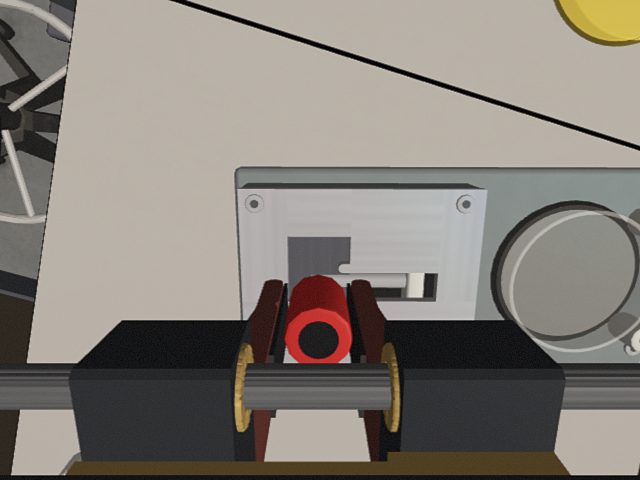

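The knob is pulled to x ≈ -69 with 8.7 N, and the jaw is off the dish. Next comes the sideways move into the notch.

drive_tool(motion=[{"dx": 0, "dy": -0.002, "dz": -0.004, "ax": 0, "ay": 0, "az": 0}, {"dx": 0, "dy": -0.002, "dz": -0.008, "ax": 0, "ay": 0, "az": 0}, {"dx": 0, "dy": -0.002, "dz": -0.012, "ax": 0, "ay": 0, "az": 0}, {"dx": 0, "dy": -0.002, "dz": -0.016, "ax": 0, "ay": 0, "az": 0}, {"dx": 0, "dy": -0.002, "dz": -0.02, "ax": 0, "ay": 0, "az": 0}, {"dx": 0, "dy": -0.002, "dz": -0.025, "ax": 0, "ay": 0, "az": 0}, {"dx": 0, "dy": -0.002, "dz": -0.025, "ax": 0, "ay": 0, "az": 0}, {"dx": 0, "dy": -0.002, "dz": -0.025, "ax": 0, "ay": 0, "az": 0}])

```text
clock: 6.2
tcp_pos: [0.4639, -0.2547, 0.0672]
eef_rot: [62.2, 89.7, -11.3]
wrist_force: [8.3, 2.8, -8.5]
width: 0.0237
```

```bash
python3 look.py wrist4
```

```text
6.2 [ 0.46389904 -0.25471349  0.06720793] clamp xy -0.0701598367550347 0.017930778303679906 w 0.023699449969686707 F tool [ 8.49  8.75 -0.38]
```

View pics/wrist4.png

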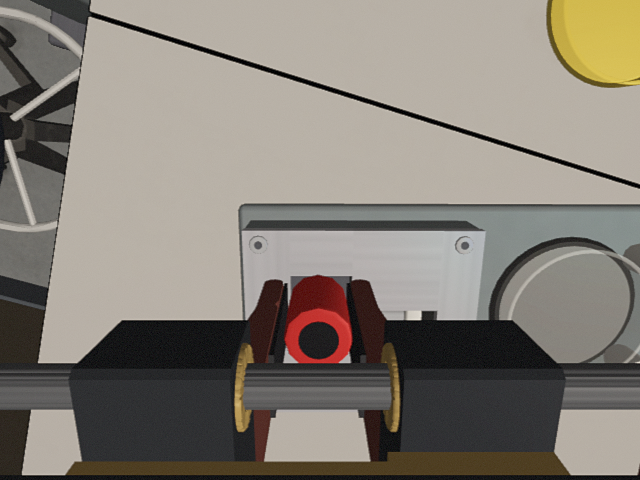

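drive_tool(motion=[{"dx": 0, "dy": 0.004, "dz": 0, "ax": 0, "ay": 0, "az": 0}, {"dx": 0, "dy": 0.008, "dz": 0, "ax": 0, "ay": 0, "az": 0}, {"dx": 0, "dy": 0.012, "dz": 0, "ax": 0, "ay": 0, "az": 0}, {"dx": 0, "dy": 0.016, "dz": 0, "ax": 0, "ay": 0, "az": 0}, {"dx": 0, "dy": 0.018, "dz": 0, "ax": 0, "ay": 0, "az": 0}, {"dx": 0, "dy": 0.018, "dz": 0, "ax": 0, "ay": 0, "az": 0}, {"dx": 0, "dy": 0.018, "dz": 0, "ax": 0, "ay": 0, "az": 0}])

```text
clock: 6.95
tcp_pos: [0.4752, -0.2511, 0.0672]
eef_rot: [45.4, 89.9, -28.1]
wrist_force: [5.7, -0.9, -7.6]
width: 0.0233
```

```bash
python3 look.py wrist5
```

```text
6.95 [ 0.47520001 -0.25108709  0.06724453] clamp xy -0.058294568402951885 0.018198298070509208 w 0.023291852557136075 F tool [7.63 5.19 2.48]
```

At x ≈ -58, y ≈ 18, in the pocket. I'll release and retract straight up.

drive_tool(motion=[{"dx": 0, "dy": 0, "dz": 0, "ax": 0, "ay": 0, "az": 0}, {"dx": 0, "dy": 0, "dz": 0, "ax": 0, "ay": 0, "az": 0}, {"dx": 0, "dy": 0, "dz": 0, "ax": 0, "ay": 0, "az": 0}, {"dx": 0, "dy": 0, "dz": 0, "ax": 0, "ay": 0, "az": 0}, {"dx": 0, "dy": 0, "dz": 0, "ax": 0, "ay": 0, "az": 0}, {"dx": 0, "dy": 0, "dz": 0, "ax": 0, "ay": 0, "az": 0}, {"dx": -0.03, "dy": 0, "dz": 0, "ax": 0, "ay": 0, "az": 0}, {"dx": -0.09, "dy": 0, "dz": 0, "ax": 0, "ay": 0, "az": 0}, {"dx": -0.15, "dy": 0, "dz": 0, "ax": 0, "ay": 0, "az": 0}, {"dx": -0.21, "dy": 0, "dz": 0, "ax": 0, "ay": 0, "az": 0}, {"dx": -0.24, "dy": 0, "dz": 0, "ax": 0, "ay": 0, "az": 0}, {"dx": -0.24, "dy": 0, "dz": 0, "ax": 0, "ay": 0, "az": 0}, {"dx": -0.24, "dy": 0, "dz": 0, "ax": 0, "ay": 0, "az": 0}], fingers=1)

```text
clock: 8.3
tcp_pos: [0.4743, -0.2505, 0.2471]
eef_rot: [17.1, 90.0, -56.4]
wrist_force: [0.3, 0.8, -0.1]
width: 0.0879
```

```bash
python3 look.py wrist6; python3 - <<'E'
from h import *
from bench import manip
import pickle
s=manip.state();d={n:manip.camera(n) for n in("wrist","scene")};pickle.dump((s,d),open("c6.pkl","wb"))
cv2.imwrite("pics/scene6.png",d["scene"]["img"][:,:,::-1])
c=d["wrist"];m=red(c["img"],(150,100,450,330));cs,_=cv2.findContours(m,0,2);k=max(cs,key=cv2.contourArea);x,y,w,h=cv2.boundingRect(k);print(x,y,w,h)
p=won(s,c,x+w/2-.5,y+h-.5-w/2,.082)[:2];cx=np.array([.9588,.284]);cy=np.array([-.284,.9588]);r=p-(np.array([.5075,-.2605])+.03*cx);print("knob clamp xy",r@cx,r@cy)
E
```

```text
8.3 [ 0.47433067 -0.25048619  0.24714229] clamp xy -0.0589574403901966 0.019021328970105507 w 0.08793734420778222 F tool [ 0.06  0.48 -0.67]
304 206 31 37
knob clamp xy -0.05855725696576975 0.018609171121130596
```

View pics/wrist6.png

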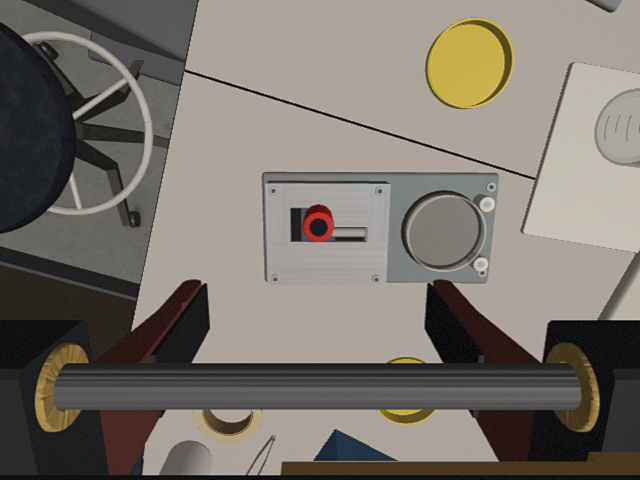

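View pics/scene6.png

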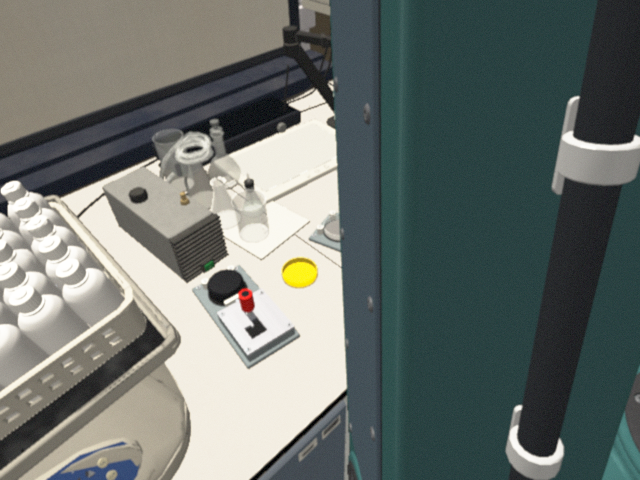

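The knob stays parked at (319,226) with the gripper clear. The jaw is off the dish, which is at (444,231), and the cap clamp's knob is still forward at scene (246,300).

```bash
python3 - <<'E'
from h import *
from bench import manip
import pickle
s,d=pickle.load(open("c6.pkl","rb"));print("dish",won(s,d["wrist"],444,231,.028))
print(manip.close_job())
E
```

```text
dish [ 0.58453912 -0.23444047  0.028     ]
the job is handed in; nothing more can be done
None
```

The dish is free: I pulled the red knob of its clamp back about 40 mm, moved it into the side notch, eased it into the pocket and let go. I then lifted the gripper clear and handed the job in at about 8.5 s.

- **Knob:** after release it read x -58.6, y +18.6 mm in the clamp's frame, which is the pocket given in the task. The wrist picture shows the jaw off the dish.
- **Dish:** it is still lying between the posts. I measured it at (0.585, -0.234), against (0.588, -0.235) before. The 3 mm difference is within what I can read from the pictures by eye.
- **Cap clamp:** I did not touch it. Its knob is at the same scene pixel, about (246, 300), and it looks shut.
- **Forces:** the highest wrist force in my readings was about 12 N, while holding the knob back. It was under 1 N after release.

The final scene picture had the arm in front of the dish clamp. The checks on the dish and its knob therefore come from the wrist camera alone. One move call was refused because of its format before anything moved.

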